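# Feel out the release notch of the glass-rod case

## Robot

A 6-joint arm with a two-finger parallel gripper is mounted at the origin on the work surface. World frame = base frame: x ahead of the robot, y to its left, z up, the work surface at z = 0. Lengths are in m, angles in rad, forces in N, time in s.
With the tool pointing down it reaches from about 0.425 to 0.95 m from the base axis. Payload 3.5 kg.
Tool frame: the origin (TCP) lies between the finger pads; the fingertips stand 19 mm ahead of it and the grasp point (between the pads) is the TCP (ctrl.nose_length is the distance from the TCP to the fingertips, in m); z points along the fingers, y is the line along which they close (so a half turn about z gives the same grasp; the last joint's range is limited). The gripper opens to 85 mm and grips with 20 to 120 N. Pads are 22 mm wide; open, the fingers measure 114 mm over their backs; the gripper's body (76 mm by 85 mm) begins 54 mm behind the grasp point. The pads swing forward as they close: fully open they stand 13 mm farther back than shut.
Start: joints at [-1.31, 0.286, 1.577, -0, 1.279, -0.15], TCP at [0.27, -0.619, 0.25] pointing down, gripper open.
Joint ranges: [-2.77, 2.77], [-0.9, 2.22], [0.21, 2.48], [-1.53, 4.67], [0.24, 2.81], [-2.84, 2.84]. Speed limits (rad/s): [2.79, 2.79, 3.14, 3.14, 3.14, 3.14].

## Interface

Orientations are given as a unit quaternion [x, y, z, w].
In Python, from plant import ctrl gives the robot as it stands.
- The arm moves only by the tool apply_moves, never from a script. Its argument "series" is a list of rows, each a list of 6 numbers: the shift along the world's x, y, z scaled (see below), then the turn, a rotation vector about the world's x, y, z scaled (see below). A call has 1 to 20 rows; each row is the pose to reach, as a shift and turn from the pose commanded when the call began; what a row does not reach only later rows make up. The controller multiplies each number of a shift by 0.8 m and each number of a turn by 45 degrees. A row lasts 1/8 s, in which the tool goes at most 62.5 mm and 10.7 degrees, less where a joint would pass 70% of its speed; a pose out of reach is approached as far as the arm can. A call with a number of a shift or a turn outside -1 to 1 is refused whole. A call with a gripper value outside its range is refused whole. "jaw" is the opening, from 0 (shut) to 1 (fully open), set as the call begins (left out, the last holds). The fingers move at their own pace and stop on an object; "squeeze" is the grip in N (left out, the last holds). Time passes only in rows, so rows that repeat a pose let the fingers close. It gives the time, the measured TCP pose, the force, the opening and the grip force at its end, in the units of the state.
- ctrl.get_state(): the state, without advancing time (a new reading comes with each control period).
- ctrl.read_camera(name): name is "scene" or "top"; returns the picture (384x512x3 uint8, red, green, blue); there is no depth.
- ctrl.get_calibration(name): a dict with "fx", "fy", "cx", "cy" (pixels), "xyz" and "orientation" of the camera in the world. Camera axes: x right, y up, looking along -z (the intrinsics and any distortion apply to the point x, -y, -z); pixel columns grow to the right and rows downward; lengths in m; the calibration is good to about 2 mm. A picture is of the moment at which its call begins. get_calibration takes no time and is no camera call.
- ctrl.sign_off(): hands the job in; it is judged then, once.
Trained networks look in the newest picture that a camera, given by its name, has taken for a name from the list of things; names that differ only in an ending like _2 or _b are one class to them, and where a whole thing is asked for, a point or a joint stands for the part that bears it (a point fixed in the world has none). Each returns a list of dicts, best first, with "p" (0 to 1); they miss things now and then, are a little off and sometimes report something else, mostly with a low value. They report only what shows in the picture. A call takes as long as a camera call.
- ctrl.boxes_of(thing, camera): "xy" ([column, row] as shares, 0 to 1, of the picture: columns of its width, rows of its height, amid what is visible of it).
- ctrl.silhouettes(thing, camera): "pixels" (384x512 bool, what is visible of it) and "xy" ([column, row] as shares, 0 to 1, of the picture: columns of its width, rows of its height, amid what is visible of it).
The state is a dict: "time": time; "qpos": joint angles; "dq": joint speeds; "joint_efforts": joint torques, N m; "eef_pos": TCP position; "tcp_rot": TCP orientation; "contact_force": force on the tool from outside, world axes, zero at the start; "wrist_torque": the same for the moment, N m; "opening": opening from 0.0 (shut) to 1.0 (fully open); "finger_force": force on a finger pad.
Only numpy, scipy, OpenCV 4.12 (cv2) and the standard library are available. Lean on these libraries where they do the work, as an engineer would, in place of code of your own. Each camera call takes 0.05 s, during which the arm holds its last target. There are 200 camera calls.

## Task

The flat steel case of glass rods opens by a release bar sunk in a notch somewhere along its front top edge. Touch the edge at its left-hand end, sweep a fingertip along it to the right until you find the notch, then press the bar inside the notch all the way down so that the lid pops ajar, and withdraw. Do not touch the lid, and leave the bowl, the jar and the paddle where they are.

Things in the scene. Friction and masses are not known exactly. Their poses are not given: they have to be found in the camera images.
- case: fixed low case of dark steel, 220 (x) by 380 (y) by 90 mm high, with a sheet-aluminium lid. Origin: centre of its underside on the table; x points to its back (hinge side), y along its front edge to the left-hand end as the robot sees it, z up. Its front edge is a flat level strip of plain steel on top, x from -110 to -60 mm, y from -190 to 190 mm
- edge_left (a point): left-hand end of the front edge strip: middle of its 50 mm width, on its top face 90 mm above the table (case frame x = -85, y = 190 mm). The strip is up to 0.5 mm lower in its middle part
- edge_mid (a point): middle of the strip's length and width, on its top (case x = -85, y = 0). The strip's one notch, position not reported, has its middle within 53 mm in y of here; open at the front, 54 mm long in y, 42 mm deep from the front (case x -110 to -68). In it the release bar (same steel, 48 mm long in y) lies 5 mm below the strip's top. Closed fingertips up to 38 mm across fit in
- release (a joint): how far the release bar is pressed down, m: 0 untouched, 0.008 at its stop. It moves straight down against about 7 to 10 N and stays where it is left; it is linked to the lid
- lid (a joint): opening angle of the lid, rad: 0 shut, 0.15 when the release bar is fully down (19 rad per m of the bar)
- lid_lip (a point): middle of the lid's front lip, on its top face. The lid is 163 (x) by 376 (y) mm sheet, hinged along the back of the case, its lip right behind the edge strip and level with it; the lip rises about 25 mm when the lid pops ajar
- bowl: loose brass bowl, 120 mm across, 55 mm high, to the right of the case, beyond the paddle; origin at the centre of its underside
- jar: loose amber glass jar with black cap and paper label, 60 mm across, 100 mm high, to the left of the case; origin at the centre of its underside
- paddle: loose flat shaping paddle, 220 mm long, 40 mm wide and 22 mm high: round wooden handle to -x, black blade to +x; lying on the table between the case and the bowl; origin at its middle on the underside, x along it

How it is judged:
By the outcome, as a careful person would: the job done as asked, in the order asked, and still so for the second after the job is handed in, with the robot touching nothing.
It also fails if it takes over 61 s, if anything falls off the work surface, if the arm or the gripper's body presses on something with over 40 N, if the wrist force passes 120 N, or if a joint passes its speed limit or range.

## Working session

There is one attempt and no reset: what is moved stays moved. The work goes in short steps, Python scripts to look and compute and a tool call to move; the robot and the scene stay as the last step left them, time stands still between calls to the robot, and variables do not carry over. Pictures are saved under pics/ and viewed, at most 10 in all, crops included, and the job is handed in when it is done.

Besides the shell and the picture viewer there is one more tool, called after "Call:" as name([rows], argument=value, ...), one row to a line, values as JSON. apply_moves: Moves the arm, as the interface text tells. Shifts and turns lie within -1 to 1; 1 stands for 0.8 m of shift or 45 degrees of turn. Its arguments: {"type":"object","properties":{"series":{"type":"array"},"jaw":{"type":"number"},"squeeze":{"type":"number"}},"required":["series"]}

```bash
mkdir -p pics
cat > h.py <<'E'
import numpy as np, cv2
from scipy.spatial.transform import Rotation as R
from plant import ctrl
def cal(n):
    c=ctrl.get_calibration(n); return c,R.from_quat(c["orientation"]).as_matrix(),np.array(c["xyz"])
def ray(n,u,v):
    c,M,t=cal(n); d=M@np.array([(u-c["cx"])/c["fx"],-(v-c["cy"])/c["fy"],-1.]); return t,d
def at_z(n,u,v,z):
    t,d=ray(n,u,v); return t+d*(z-t[2])/d[2]
def proj(n,p):
    c,M,t=cal(n); q=M.T@(np.array(p)-t); return np.array([c["cx"]+c["fx"]*q[0]/-q[2],c["cy"]-c["fy"]*q[1]/-q[2]])
def save(n,f):
    im=ctrl.read_camera(n); cv2.imwrite(f,im[:,:,::-1]); return im
E
python3 - <<'E'
from h import *
for n in("scene","top"):
    save(n,f"pics/{n}0.png"); print(n,ctrl.get_calibration(n))
    for th in("case","bowl","jar","paddle","edge_mid","edge_left","lid_lip"):
        print(th,[(round(b["p"],2),np.round(np.array(b["xy"])*[512,384],1)) for b in ctrl.boxes_of(th,n)[:2]])
print(ctrl.get_state(),ctrl.nose_length)
E
```

```text
scene {'fx': 399.3226391244231, 'fy': 399.3226391244231, 'cx': 253.53961300575662, 'cy': 197.26642443068175, 'xyz': array([1.21930969, 0.68761728, 0.84547459]), 'orientation': array([0.1487802 , 0.40833959, 0.83750939, 0.33121179])}
case [(0.8, array([263.3, 233.4])), (0.62, array([195.8, 146.7]))]
bowl [(0.89, array([193.4, 146.5]))]
jar [(0.63, array([379.9, 285.8]))]
paddle [(0.66, array([213.4, 170. ]))]
edge_mid [(0.64, array([266.1, 233.8]))]
edge_left [(0.85, array([265.1, 234.6]))]
lid_lip [(0.93, array([261.2, 223.2]))]
top {'fx': 410.848073835383, 'fy': 410.848073835383, 'cx': 254.17286600522152, 'cy': 196.60841346674394, 'xyz': array([ 0.5333689 , -0.01492132,  1.25494578]), 'orientation': array([-0.02864747,  0.02327654,  0.71161178, -0.7016026 ])}
case [(0.81, array([236.9, 195.2]))]
bowl [(0.74, array([414.2, 240.9]))]
jar [(0.8, array([110.1, 218.9]))]
paddle [(0.82, array([355.5, 220.2]))]
edge_mid [(0.6, array([236.1, 193.7])), (0.55, array([414.1, 239.9]))]
edge_left [(0.78, array([236.2, 195.1]))]
lid_lip [(0.86, array([237.4, 190.7]))]
{'time': 0.8, 'qpos': array([-1.30998505e+00,  2.86283710e-01,  1.57667210e+00,  1.25565247e-05,
        1.27860736e+00, -1.49998119e-01]), 'dq': array([ 4.58605037e-04,  7.90820043e-04,  7.86627142e-04, -7.24881240e-04,
        5.28394953e-04, -9.67160820e-05]), 'joint_efforts': array([-5.66344788e-04, -4.05917251e+01, -2.92922866e+01, -2.05174038e-04,
        4.24850459e-04,  3.94434224e-06]), 'eef_pos': array([ 0.26959213, -0.6188214 ,  0.25035087]), 'tcp_rot': array([9.78978890e-01, 2.03961595e-01, 6.81938265e-06, 1.43870439e-05]), 'contact_force': array([ 0.58971214, -0.37217111,  0.49355401]), 'wrist_torque': array([ 0.03519409, -0.01537195,  0.00041343]), 'finger_force': 0.0, 'opening': 0.99786496528374} 0.019
```

View pics/top0.png

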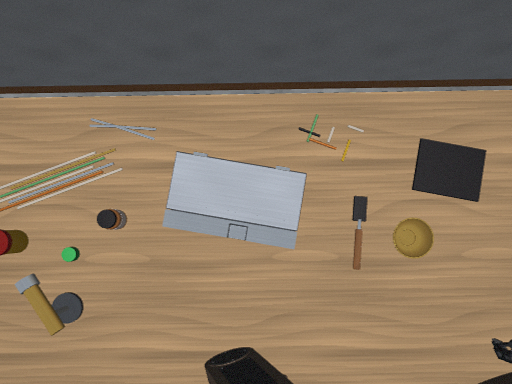

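View pics/scene0.png

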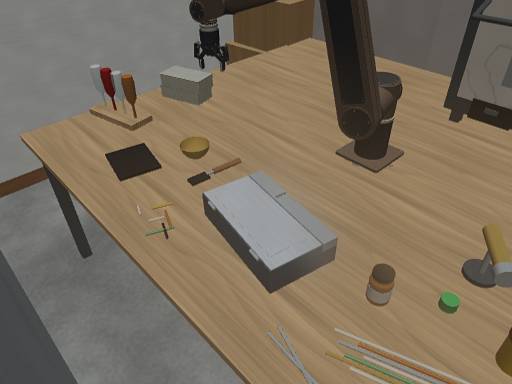

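The top view shows the case with its left end near column 165 and right end near column 300. The strip runs along rows 210–247, with the notch at about (237, 232). The jar is on the left at (110, 219), and the paddle is at (358, 235). Next I fit the case pose and zoom in.

```bash
cat > fit.py <<'E'
from h import *
from scipy.optimize import minimize
S={}
for n in("scene","top"):
    im=save(n,f"pics/{n}1.png"); S[n]=ctrl.silhouettes("case",n)[0]["pixels"]
    print(n,S[n].sum())
def world(p,q): 
    c,s=np.cos(p[2]),np.sin(p[2]); return np.array([p[0]+c*q[0]-s*q[1],p[1]+s*q[0]+c*q[1],q[2]])
def mask(n,p):
    pts=np.array([proj(n,world(p,(x,y,z))) for x in(-.11,.11) for y in(-.19,.19) for z in(0,.09)])
    m=np.zeros((384*4,512*4),np.uint8); cv2.fillConvexPoly(m,cv2.convexHull(np.round((pts+.5)*4).astype(np.int32)),1)
    return cv2.resize(m.astype(np.float32),(512,384),interpolation=cv2.INTER_AREA)
def cost(p,ns): return sum(np.abs(mask(n,p)-S[n]).sum()/S[n].sum() for n in ns)
g=at_z("top",237,199,.09); print(g)
for ns in(("top",),("scene",),("top","scene")):
    best=min((minimize(cost,[g[0],g[1],a],args=(ns,),method="Nelder-Mead",options=dict(initial_simplex=np.array([g[0],g[1],a])+np.array([[0,0,0],[.02,0,0],[0,.02,0],[0,0,.1]]))) for a in(-.3,-.15,0)),key=lambda r:r.fun)
    print(ns,best.x.round(4),best.fun)
p=best.x; np.save("case.npy",p)
im=cv2.imread("pics/top1.png"); k=6; x0,y0=155,140
cr=cv2.resize(im[y0:y0+98,x0:x0+130+25],None,fx=5,fy=5,interpolation=cv2.INTER_CUBIC)
for q in[(x,y,.09) for x in(-.11,-.06,.11) for y in(-.19,.19)]+[(-.085,.19,.09),(-.085,0,.09)]:
    u=(proj("top",world(p,q))-[x0,y0]+.5)*5; cv2.circle(cr,tuple(int(i) for i in u),3,(0,0,255),1)
cv2.imwrite("pics/crop1.png",cr)
E
python3 fit.py
```

```text
scene 8660
top 9189
[0.61303796 0.04225088 0.09      ]
('top',) [ 0.6141  0.0495 -0.1864] 0.13612063336598107Traceback (most recent call last):
  File "fit.py", line 16, in <module>
    best=min((minimize(cost,[g[0],g[1],a],args=(ns,),method="Nelder-Mead",options=dict(initial_simplex=np.array([g[0],g[1],a])+np.array([[0,0,0],[.02,0,0],[0,.02,0],[0,0,.1]]))) for a in(-.3,-.15,0)),key=lambda r:r.fun)
  File "fit.py", line 16, in <genexpr>
    best=min((minimize(cost,[g[0],g[1],a],args=(ns,),method="Nelder-Mead",options=dict(initial_simplex=np.array([g[0],g[1],a])+np.array([[0,0,0],[.02,0,0],[0,.02,0],[0,0,.1]]))) for a in(-.3,-.15,0)),key=lambda r:r.fun)
              ~~~~~~~~^^^^^^^^^^^^^^^^^^^^^^^^^^^^^^^^^^^^^^^^^^^^^^^^^^^^^^^^^^^^^^^^^^^^^^^^^^^^^^^^^^^^^^^^^^^^^^^^^^^^^^^^^^^^^^^^^^^^^^^^^^^^^^^^^^^^^^^^^^^^^^^^^^^^^^^^^^^
    res = _minimize_neldermead(fun, x0, args, callback, bounds=bounds,
                               **options)
    fxc = func(xc)
    fx = function(np.copy(x), *(wrapper_args + args))
  File "fit.py", line 13, in cost
    def cost(p,ns): return sum(np.abs(mask(n,p)-S[n]).sum()/S[n].sum() for n in ns)
                           ~~~^^^^^^^^^^^^^^^^^^^^^^^^^^^^^^^^^^^^^^^^^^^^^^^^^^^^^
  File "fit.py", line 13, in <genexpr>
    def cost(p,ns): return sum(np.abs(mask(n,p)-S[n]).sum()/S[n].sum() for n in ns)
                                      ~~~~^^^^^
  File "fit.py", line 10, in mask
    pts=np.array([proj(n,world(p,(x,y,z))) for x in(-.11,.11) for y in(-.19,.19) for z in(0,.09)])
                  ~~~~^^^^^^^^^^^^^^^^^^^^
  File "h.py", line 11, in proj
    c,M,t=cal(n); q=M.T@(np.array(p)-t); return np.array([c["cx"]+c["fx"]*q[0]/-q[2],c["cy"]-c["fy"]*q[1]/-q[2]])
          ~~~^^^
  File "h.py", line 5, in cal
    c=ctrl.get_calibration(n); return c,R.from_quat(c["orientation"]).as_matrix(),np.array(c["xyz"])
ValueError: time passes only in moves, steps and waits
```

```bash
sed -i 's/^def cal(n):/import functools\n@functools.cache\ndef cal(n):/' h.py
sed -i 's/^p=best.x;/print(ctrl.get_state()["time"],{n:(np.argwhere(S[n]).min(0),np.argwhere(S[n]).max(0)) for n in S});p=best.x;/' fit.py; python3 fit.py
```

```text
scene 8750
top 9316
[0.61303796 0.04225088 0.09      ]
('top',) [ 0.6139  0.0497 -0.1843] 0.12858254615714898
('scene',) [ 0.6133  0.0503 -0.1866] 0.09392857142857143
('top', 'scene') [ 0.6139  0.0502 -0.1843] 0.22477900386431943
1.2 {'scene': (array([172, 203]), array([292, 336])), 'top': (array([152, 162]), array([248, 306]))}
```

View pics/crop1.png

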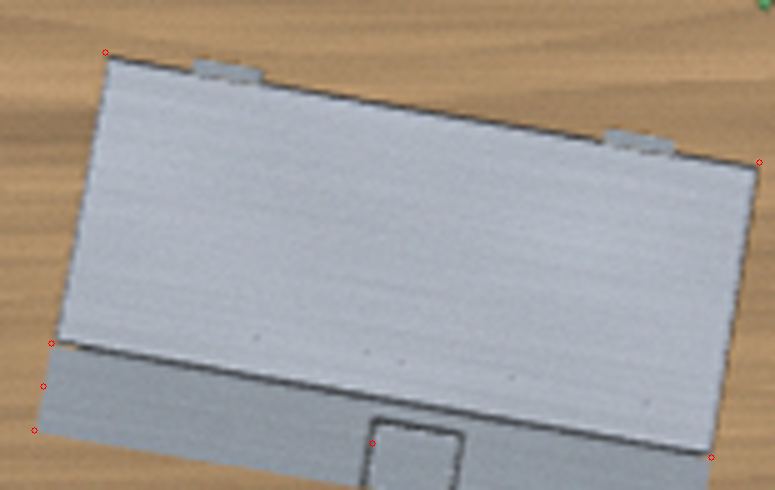

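The crop confirms the fit to about 1–2 mm. The notch's back edge runs from crop (372, 418) to (463, 433), so its middle is to the right of edge_mid. Next I work out the waypoints.

```bash
cat > wp.py <<'E'
from h import *
p=np.load("case.npy"); c,s=np.cos(p[2]),np.sin(p[2]); Rm=np.array([[c,-s],[s,c]])
W=lambda x,y:p[:2]+Rm@np.array([x,y])
C=lambda w:Rm.T@(np.array(w)[:2]-p[:2])
E
python3 - <<'E'
from wp import *
for a,b in((372,418),(463,433),(417,426),(362,487),(455,487),(40,430),(58,345),(712,457)):
    print((a,b),(C(at_z("top",155+(a-2)/5,140+(b-2)/5,.09))*1e3).round(1))
e=ctrl.get_state()["eef_pos"]
for y in(.18,-.028): print(W(-.088,y),(W(-.088,y)-e[:2])/.8)
print("unit right",-Rm[:,1]/.8,"yaw",np.degrees(p[2]))
for t,u in(("jar",(108,219)),("paddle",(358,235))): print(t,at_z("top",*u,.05))
E
```

```text
(372, 418) [-70.9   2.5]
(463, 433) [-70.5 -49.8]
(417, 426) [-71.  -23.4]
(362, 487) [-110.2    1.3]
(455, 487) [-101.2  -50.5]
(40, 430) [-109.5  186.8]
(58, 345) [-60.4 185.7]
(712, 457) [ -60.  -190.7]
[0.56040665 0.24330224] [0.36352966 1.07763498]
[0.52229426 0.03882377] [0.31588917 0.82203689]
unit right [-0.2290408  -1.22883698] yaw -10.558108845197703
jar [0.56235656 0.42389804 0.05      ]
paddle [ 0.50552097 -0.30743846  0.05      ]
```

Call:
apply_moves([
  [0.05,0.07,0,0,0,-0.1],
  [0.1,0.14,0,0,0,-0.2],
  [0.15,0.21,0,0,0,-0.3],
  [0.2,0.28,0,0,0,-0.4],
  [0.25,0.35,0,0,0,-0.5],
  [0.3,0.42,0,0,0,-0.6],
  [0.33,0.49,0,0,0,-0.7],
  [0.36,0.524,0,0,0,-0.757],
  [0.36,0.524,0,0,0,-0.757],
  [0.36,0.524,0,0,0,-0.757],
  [0.36,0.524,0,0,0,-0.757],
], jaw=0)

```text
time: 2.58
eef_pos: [0.557, -0.201, 0.2503]
tcp_rot: [0.996, -0.093, -0.0, 0.0]
contact_force: [0.9, -0.5, 0.0]
opening: -0.001
finger_force: 0.0
```

Call:
apply_moves([
  [0,0.07,0,0,0,0],
  [0,0.14,0,0,0,0],
  [0,0.21,0,0,0,0],
  [0,0.28,0,0,0,0],
  [0,0.35,0,0,0,0],
  [0,0.42,0,0,0,0],
  [0.002,0.49,0,0,0,0],
  [0.004,0.54,0,0,0,0],
  [0.004,0.5525,0,0,0,0],
  [0.004,0.5525,0,0,0,0],
  [0.004,0.5525,-0.04,0,0,0],
  [0.004,0.5525,-0.08,0,0,0],
  [0.004,0.5525,-0.12,0,0,0],
  [0.004,0.5525,-0.15,0,0,0],
  [0.004,0.5525,-0.16,0,0,0],
  [0.004,0.5525,-0.16,0,0,0],
  [0.004,0.5525,-0.16,0,0,0],
])

```text
time: 4.7
eef_pos: [0.5619, 0.2421, 0.1239]
tcp_rot: [0.996, -0.092, 0.001, -0.0]
contact_force: [-0.2, -0.2, 0.9]
opening: -0.0
finger_force: 0.0
```

Run:
```python
from wp import *
save("scene","pics/s2.png"); im=cv2.imread("pics/s2.png")[150:350,180:440]; cv2.imwrite("pics/s2c.png",cv2.resize(im,None,fx=3,fy=3))
s=ctrl.get_state(); print(s["eef_pos"],C(s["eef_pos"])*1e3,s["contact_force"],s["time"],s["qpos"])
```

```text
[0.56181119 0.24229748 0.12398565] [-86.43513756 179.26961101] [-0.21040578  0.6335565  -0.2221796 ] 4.75 [ 2.41520448e-01  2.79551569e-01  1.83084109e+00 -4.38875771e-05
  1.02837829e+00  1.99648818e+00]
```

View pics/s2c.png

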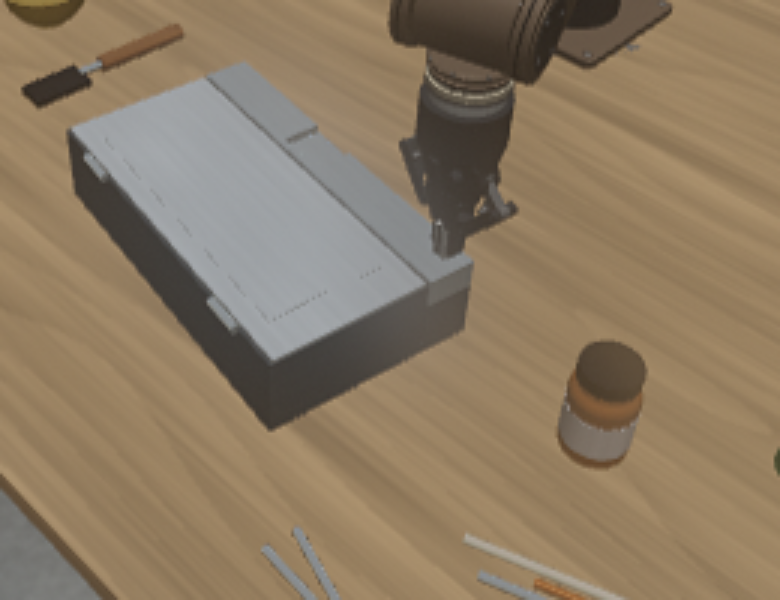

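The closed fingertips hover about 15 mm above the left end of the strip, centred on its width at crop (448, 250) and clear of the lid and jar. Now I lower slowly.

Call:
apply_moves([
  [0,0,-0.005,0,0,0],
  [0,0,-0.01,0,0,0],
  [0,0,-0.013,0,0,0],
  [0,0,-0.015,0,0,0],
  [0,0,-0.0165,0,0,0],
  [0,0,-0.0165,0,0,0],
])

```text
time: 5.5
eef_pos: [0.5609, 0.2424, 0.1092]
tcp_rot: [0.996, -0.092, 0.0, -0.0]
contact_force: [-0.0, -0.3, 0.2]
opening: 0.0
finger_force: 0.0
```

Call:
apply_moves([
  [0,0,-0.0008,0,0,0],
  [0,0,-0.0015,0,0,0],
  [0,0,-0.0015,0,0,0],
])

```text
time: 5.88
eef_pos: [0.5609, 0.2424, 0.1091]
tcp_rot: [0.996, -0.092, 0.0, 0.0]
contact_force: [-2.3, -1.0, 5.4]
opening: -0.002
finger_force: 2.8
```

Call:
apply_moves([
  [-0.0007,-0.004,-0.0004,0,0,0],
  [-0.0022,-0.012,-0.0005,0,0,0],
  [-0.0041,-0.022,-0.0005,0,0,0],
  [-0.006,-0.032,-0.0005,0,0,0],
  [-0.0078,-0.042,-0.0005,0,0,0],
  [-0.0097,-0.052,-0.0005,0,0,0],
  [-0.0116,-0.062,-0.0005,0,0,0],
])

```text
time: 6.75
eef_pos: [0.5529, 0.1932, 0.1091]
tcp_rot: [0.996, -0.092, 0.002, -0.001]
contact_force: [1.1, 3.0, 5.7]
opening: -0.002
finger_force: 2.7
```

```bash
cat > st.py <<'E'
from wp import *
s=ctrl.get_state(); print((s["eef_pos"]*1e3).round(2),(C(s["eef_pos"])*1e3).round(1),s["contact_force"].round(1),s["time"])
E
python3 st.py
```

```text
[552.93 193.19 109.08] [-86.2 129.4] [1.1 3.  5.7] 6.75
```

Call:
apply_moves([
  [-0.0019,-0.01,-0.0003,0,0,0],
  [-0.0037,-0.02,-0.0003,0,0,0],
  [-0.0056,-0.03,-0.0003,0,0,0],
  [-0.0075,-0.04,-0.0003,0,0,0],
  [-0.0093,-0.05,-0.0003,0,0,0],
  [-0.0112,-0.06,-0.0003,0,0,0],
  [-0.0131,-0.07,-0.0003,0,0,0],
  [-0.0149,-0.08,-0.0003,0,0,0],
  [-0.0168,-0.09,-0.0003,0,0,0],
])

```text
time: 7.88
eef_pos: [0.5394, 0.121, 0.1088]
tcp_rot: [0.996, -0.092, 0.002, -0.001]
contact_force: [1.0, 3.7, 5.4]
opening: -0.003
finger_force: 3.0
```

```bash
python3 st.py
```

```text
[539.43 121.   108.76] [-86.2  55.9] [1.  3.7 5.4] 7.875
```

Call:
apply_moves([
  [-0.0019,-0.01,-0.0003,0,0,0],
  [-0.0037,-0.02,-0.0003,0,0,0],
  [-0.0056,-0.03,-0.0003,0,0,0],
  [-0.0075,-0.04,-0.0003,0,0,0],
  [-0.0093,-0.05,-0.0003,0,0,0],
  [-0.0105,-0.056,-0.0003,0,0,0],
])

```text
time: 8.62
eef_pos: [0.5312, 0.0762, 0.1088]
tcp_rot: [0.996, -0.092, 0.002, -0.001]
contact_force: [1.5, 3.7, 7.4]
opening: -0.001
finger_force: 3.5
```

```bash
python3 st.py
```

```text
[531.22  76.17 108.76] [-86.1  10.3] [1.5 3.7 7.4] 8.625
```

Call:
apply_moves([
  [-0.0011,-0.006,0,0,0,0],
  [-0.0022,-0.012,0,0,0,0],
  [-0.0034,-0.018,0,0,0,0],
  [-0.0045,-0.024,0,0,0,0],
])

```text
time: 9.12
eef_pos: [0.5253, 0.0562, 0.1064]
tcp_rot: [0.996, -0.092, -0.001, 0.0]
contact_force: [-0.1, 0.5, 0.5]
opening: 0.002
finger_force: 0.0
```

```bash
python3 st.py
```

```text
[525.33  56.18 106.36] [-88.2 -10.4] [-0.1  0.5  0.5] 9.125
```

The tip dropped 2.4 mm and the force went to zero, so the notch is found where the image showed it. I centre in it and then press down.

Call:
apply_moves([
  [-0.0011,-0.006,0,0,0,0],
  [-0.0022,-0.012,0,0,0,0],
  [-0.003,-0.016,0,0,0,0],
  [-0.003,-0.016,-0.001,0,0,0],
  [-0.003,-0.016,-0.0025,0,0,0],
  [-0.003,-0.016,-0.004,0,0,0],
  [-0.003,-0.016,-0.0055,0,0,0],
  [-0.003,-0.016,-0.0055,0,0,0],
])

```text
time: 10.12
eef_pos: [0.5237, 0.0441, 0.1034]
tcp_rot: [0.996, -0.092, -0.0, 0.0]
contact_force: [-2.3, -0.7, 4.6]
opening: -0.0
finger_force: 2.6
```

```bash
python3 st.py
```

```text
[523.7   44.14 103.38] [-87.6 -22.5] [-2.3 -0.7  4.6] 10.125
```

Call:
apply_moves([
  [0,0,-0.0015,0,0,0],
  [0,0,-0.003,0,0,0],
  [0,0,-0.0045,0,0,0],
  [0,0,-0.006,0,0,0],
  [0,0,-0.0075,0,0,0],
  [0,0,-0.009,0,0,0],
  [0,0,-0.0105,0,0,0],
  [0,0,-0.0105,0,0,0],
])

```text
time: 11.12
eef_pos: [0.5237, 0.0441, 0.0955]
tcp_rot: [0.996, -0.092, -0.0, 0.0]
contact_force: [-3.8, 0.4, 7.7]
opening: -0.002
finger_force: 4.2
```

```bash
python3 st.py
```

```text
[523.73  44.13  95.51] [-87.6 -22.5] [-3.8  0.4  7.7] 11.125
```

Near the stop. I press a little further until the force rises clearly.

Call:
apply_moves([
  [0,0,-0.001,0,0,0],
  [0,0,-0.002,0,0,0],
  [0,0,-0.003,0,0,0],
  [0,0,-0.004,0,0,0],
  [0,0,-0.004,0,0,0],
])

```text
time: 11.75
eef_pos: [0.5239, 0.0441, 0.0954]
tcp_rot: [0.996, -0.091, -0.001, 0.0]
contact_force: [-11.7, 0.7, 24.8]
opening: 0.002
finger_force: 12.3
```

```bash
python3 st.py
```

```text
[523.86  44.14  95.37] [-87.4 -22.5] [-11.7   0.7  24.8] 11.75
```

The bar is at its stop: the force rose to 25 N with no further travel. I withdraw upward and away from the lid.

Call:
apply_moves([
  [0,0,0.006,0,0,0],
  [0,0,0.015,0,0,0],
  [-0.003,0,0.03,0,0,0],
  [-0.01,0,0.06,0,0,0],
  [-0.02,0,0.1,0,0,0],
  [-0.03,0,0.15,0,0,0],
  [-0.04,0,0.19,0,0,0],
  [-0.04,-0.06,0.2,0,0,0],
  [-0.04,-0.13,0.2,0,0,0],
  [-0.04,-0.2,0.2,0,0,0],
  [-0.04,-0.27,0.2,0,0,0],
  [-0.04,-0.33,0.2,0,0,0],
  [-0.04,-0.33,0.2,0,0,0],
  [-0.04,-0.33,0.2,0,0,0],
])

```text
time: 13.5
eef_pos: [0.4914, -0.2196, 0.2509]
tcp_rot: [0.996, -0.092, -0.0, -0.0]
contact_force: [-0.7, -0.8, 0.3]
opening: 0.002
finger_force: 0.0
```

```bash
python3 st.py
python3 - <<'E'
from h import *
save("scene","pics/s3.png"); save("top","pics/t3.png"); im=cv2.imread("pics/s3.png")[130:330,160:420]; cv2.imwrite("pics/s3c.png",cv2.resize(im,None,fx=3,fy=3))
d={t:(ctrl.boxes_of(t,"top") or [None])[0] for t in("jar","bowl","paddle")}
print({t:b and np.round(np.array(b["xy"])*[512,384],1) for t,b in d.items()})
E
```

```text
[ 491.41 -219.62  250.9 ] [ -71.  -287.7] [-0.7 -0.8  0.3] 13.5
{'jar': array([108.5, 219.4]), 'bowl': array([414.1, 239.5]), 'paddle': array([357.8, 206.2])}
```

View pics/s3c.png

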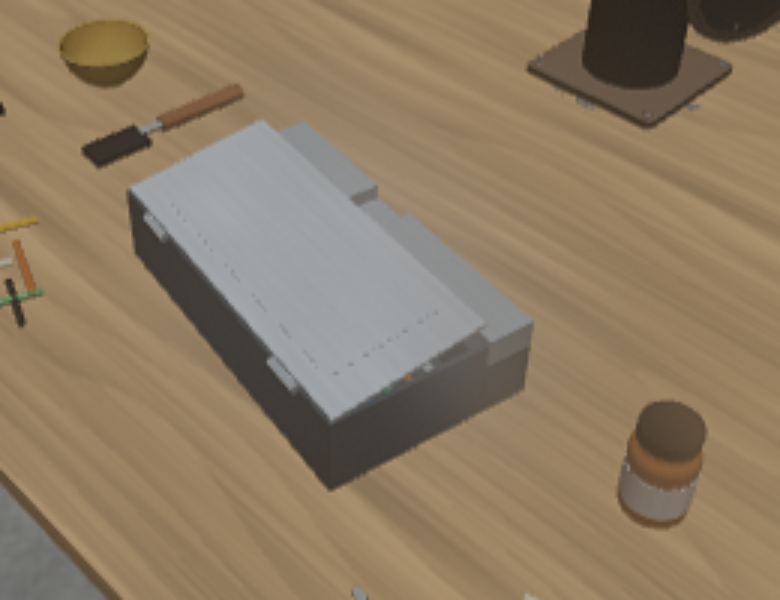

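The lid stands ajar, with the glass rods showing in the gap at crop (410, 378). The jar, bowl and paddle have not moved; the paddle's box differs only because the arm now partly covers it in the top view.

```bash
python3 -c "
from plant import ctrl
print(ctrl.sign_off())"
```

```text
the job is handed in; nothing more can be done
None
```

Job handed in at about 13.5 s: I touched the edge at its left end, swept right to the notch and pressed the release bar to its stop; the lid is ajar, the arm withdrew clear of the lid, and the bowl, jar and paddle look unmoved in the final pictures.

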